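# Turn the leaf of a recipe stand

### The job

Turn over the raised, orange-edged leaf of the recipe stand: push it with the fingertips round its spine until it lies flat on the left board, as one turns a stiff page. Only push it: do not pinch it between the fingers, do not fling it over, and leave the teal-edged leaf underneath lying on the right board. Do not shift the jars, the mug or the peeler beside the stand.

Things in the scene. Friction and masses are not known exactly. Their poses are not given: they have to be found in the camera images.
- recipe_stand: Recipe stand lying open, fixed on the worktop: two wooden boards, each 180 mm (x) by 150 mm (y), 12 mm thick, left (+y) and right (-y) of a steel ring spine. Origin: middle of the spine, on the worktop. x runs along the spine away from the robot, y to the left, z up. Both leaves hinge about a line along x through y = 0, 18 mm above the origin; rings up to 31 mm high.
- top_leaf (a joint): Hinge of the upper leaf (cream card, orange strip on its free edge; 160 mm along the spine, 4 mm thick, free edge 140 mm from the hinge line, 90 g). 0 = flat over the right board, pi/2 = upright, pi = flat on the left board (stop). Starts at 0.5 to 0.9 rad. Dry hinge friction of about 0.13 N m: it stays at any angle where it is left and must be pushed all the way.
- top_leaf_mid (a point): Centre of the upper leaf (mid thickness). Axes of the leaf: x along the spine, -y from the hinge to the free edge, z square to the leaf (up when the joint is at 0, down when at pi). At pi the leaf's exposed face is 16.5 mm above the worktop.
- top_leaf_edge (a point): Middle of the free, orange edge of the upper leaf, 140 mm from the hinge line; same axes as top_leaf_mid.
- under_leaf (a joint): Hinge of the leaf underneath, of the same size and stiffness, with a teal strip along its free edge. Same meaning of values; lies on the right board at 0 to 0.05 rad and is to stay there.
- under_leaf_mid (a point): Centre of the teal-edged leaf (mid thickness); axes as for the upper leaf.
- jam_jar: Glass jar of red jam, 62 mm across, 99 mm tall, loose, behind the left board. Origin: centre of the underside.
- spotted_mug: White mug with grey dots, 82 mm across with handle 117 mm, 91 mm tall, loose, right of the stand. Origin: centre of the underside of its 82 x 117 mm outline.
- spice_jar: Small spice jar with a red cap, 45 mm across, 106 mm tall, loose, behind the spine. Origin: centre of the underside.
- peeler: Yellow peeler, 170 x 25 x 18 mm, lying loose left of the stand, about along the spine's direction. Origin: centre of the underside.
Things that resemble listed ones, but are neither listed nor needed, are in the scene too. Leave any purple or yellow look-alike of the spice_jar alone.

How it is judged:
By the outcome, as a careful person would: the job done as asked, in the order asked, and still so for the second after the job is handed in, with the robot touching nothing.
It also fails if it takes over 40 s, if anything falls off the work surface, if the arm or the gripper's body presses on something with over 40 N, if the wrist force passes 120 N, or if a joint passes its speed limit or range.

### The arm

A 6-joint arm with a two-finger parallel gripper is mounted at the origin on a cart in front of the work surface, level with it; the furniture and walls round the work are solid. World frame = base frame: x ahead of the robot, y to its left, z up, the work surface at z = 0. Lengths are in mm, angles in rad, forces in N, time in s.
With the tool pointing down it reaches from about 275 to 1000 mm from the base axis. Payload 8.4 kg.
Tool frame: the origin (TCP) lies at the very end of the fingers, on their centre line; the grasp point (between the pads) lies 19 mm behind it; z points along the fingers, y is the direction in which the jaws open and shut (so a half turn about z gives the same grasp; the last joint's range is limited). The gripper opens to 85 mm and grips with 20 to 120 N. Pads are 22 mm wide; open, the fingers measure 114 mm over their backs; the gripper's body (76 mm by 85 mm) begins 54 mm behind the grasp point. The pads swing forward as they close: fully open they stand 13 mm farther back than shut.
Start: joints at [1.255, 0.353, 1.633, -0, 1.155, -0.002], TCP at [192.921, 594.483, 231.281] pointing down, gripper open.
Joint ranges: [-2.63, 2.63], [-0.92, 2.1], [0.06, 2.66], [-1.3, 4.44], [0, 2.69], [-3.02, 3.02]. Speed limits (rad/s): [2.22, 2.22, 2.79, 3.14, 3.14, 3.14].

### API

Orientations are given as [roll, pitch, yaw] about the fixed x, y, z axes, in that order (R = Rz(yaw) Ry(pitch) Rx(roll)).
In Python, from rig import readout, grab_frame, calibration, r gives the robot as it stands. The module is installed in compiled form; this text tells all that it offers.
- The arm moves only by the tool play_rows, never from a script. Its argument "rows" is a list of rows, each a list of 3 entries, a list of its own where there are three numbers: the closure in counts, from 0 (fully open) to 255 (shut), then the shift along the tool's x, y, z in cm, then the turn, a rotation vector about the tool's x, y, z in rad. In form: [[gripper, [dx, dy, dz], [rx, ry, rz]], ...]. A call has 1 to 12 rows; each row is the pose to reach, as a shift and turn from the pose commanded when the call began, along the tool's axes at that moment; what a row does not reach only later rows make up. A row lasts 1/12 s, in which the tool goes at most 41.7 mm and 7.16 degrees, less where a joint would pass 70% of its speed; a pose out of reach is approached as far as the arm can. A call with a gripper value outside its range is refused whole. The fingers move at their own pace and stop on an object; "squeeze" is the grip in N (left out, the last holds). Time passes only in rows, so rows that repeat a pose let the fingers close. It gives the time, the measured TCP pose, the force and the opening at its end, in the units of the state.
- readout.sense(): the state, without advancing time (a new reading comes with each control period).
- grab_frame(name): name is "side" or "top" or "wrist"; returns (picture, depth): 384x512x3 uint8, red, green, blue; 384x512 float32, mm along the optical axis (not along the pixel's ray), 0 where there is no reading.
- calibration(name): a dict with "vfov" (degrees; the focal length in pixels is half the picture's height over the tangent of half this angle, whatever the lens; pixels are square), "cx", "cy" (the principal point, pixels), "cam_to_world" (4x4, takes a point from camera to world coordinates). Camera axes: x right, y down, z forward; pixel columns grow to the right and rows downward; lengths in mm; the calibration is good to about 2 mm. A picture is of the moment at which its call begins: read the wrist's pose just before it. calibration takes no time and is no camera call; for the wrist camera it gives the pose at the moment of the call.
- r.sign_off(): hands the job in, once; it reports no verdict.
The state is a dict: "clock": time; "qpos": joint angles; "qvel": joint speeds; "joint_efforts": joint torques, N m; "eef_pos": TCP position; "tcp_rot": TCP orientation; "contact_force": force on the tool from outside, world axes, zero at the start; "wrist_torque": the same for the moment, N m; "opening": opening from 0.0 (shut) to 1.0 (fully open).
Only numpy, scipy, OpenCV 4.12 (cv2) and the standard library are available. Lean on these libraries where they do the work, as an engineer would, in place of code of your own. Each camera call takes 0.05 s, during which the arm holds its last target.

## Working session

There is one attempt and no reset: what is moved stays moved. The work goes in short steps, Python scripts to look and compute and a tool call to move; the robot and the scene stay as the last step left them, time stands still between calls to the robot, and variables do not carry over. Pictures are saved under pics/ and viewed, and the job is handed in when it is done.

Besides the shell and the picture viewer there is one more tool, called after "Request:" as name(argument=value, ...), one argument or row to a line, values as JSON. play_rows: Moves the arm, as the interface text tells. Its arguments: {"type":"object","properties":{"rows":{"type":"array"},"squeeze":{"type":"number"}},"required":["rows"]}

```bash
mkdir -p pics; cat > h.py <<'E'
import numpy as np, cv2
from rig import readout, grab_frame, calibration, r
def proj(c,d,u,v):
    pass
def pt(cal,depth,u,v,shape=(384,512)):
    f=shape[0]/2/np.tan(np.radians(cal['vfov']/2)); z=depth
    p=np.array([(u-cal['cx'])*z/f,(v-cal['cy'])*z/f,z,1]); return (np.array(cal['cam_to_world'])@p)[:3]
def cloud(cal,d):
    f=d.shape[0]/2/np.tan(np.radians(cal['vfov']/2)); v,u=np.mgrid[:d.shape[0],:d.shape[1]]
    P=np.stack([(u-cal['cx'])*d/f,(v-cal['cy'])*d/f,d,np.ones_like(d)],-1)
    return (P@np.array(cal['cam_to_world']).T)[...,:3]
E
python3 - <<'E'
from h import *
print(readout.sense())
for n in ["side","top","wrist"]:
    c=calibration(n); im,d=grab_frame(n)
    print(n,c['vfov'],c['cx'],c['cy'],np.round(c['cam_to_world'],3).tolist(),(d>0).mean())
    cv2.imwrite(f'pics/{n}0.png',im[...,::-1]); np.savez(f'{n}0.npz',im=im,d=d,**c)
E
```

```text
{'clock': 0.0, 'qpos': array([ 1.25463331e+00,  3.53624651e-01,  1.63411446e+00,  1.88896483e-05,
        1.15521281e+00, -2.41027761e-03]), 'qvel': array([ 0.00019304, -0.0004181 , -0.00123515,  0.00109223, -0.00063756,
        0.00095734]), 'joint_efforts': array([ 5.41499627e-03, -6.05250049e+01, -3.42085397e+01,  3.80984429e-04,
        9.12890100e-03,  1.47070273e-05]), 'eef_pos': array([192.74913226, 594.04445464, 230.58477811]), 'tcp_rot': array([-3.14023343e+00, -2.05475533e-05,  2.82783226e+00]), 'contact_force': array([-0.54416432,  0.4657608 ,  0.44161807]), 'wrist_torque': array([ 0.0126362 , -0.0190467 , -0.02434499]), 'opening': 0.9973200409385716}
side 46.502389504592394 259.0450689817626 190.94140102887377 [[0.967, -0.212, 0.141, 333.896], [-0.254, -0.831, 0.495, -679.366], [0.012, -0.514, -0.857, 1323.362], [0.0, 0.0, 0.0, 1.0]] 0.9958852132161459
top 47.72456381727915 254.60517029613624 194.78093247276283 [[0.01, -0.992, 0.129, 358.597], [-1.0, -0.012, -0.014, 79.621], [0.015, -0.129, -0.992, 1457.622], [0.0, 0.0, 0.0, 1.0]] 0.9959157307942709
wrist 60.061412350938184 251.48136362169006 195.65368474931117 [[0.308, 0.909, 0.28, 120.765], [0.951, -0.294, -0.093, 616.652], [-0.002, 0.295, -0.955, 373.589], [0.0, 0.0, 0.0, 1.0]] 0.9961140950520834
```

View pics/side0.png

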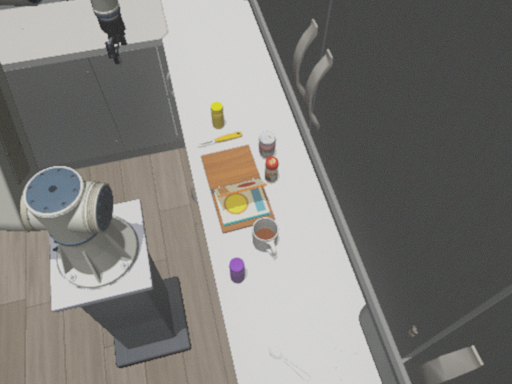

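View pics/top0.png

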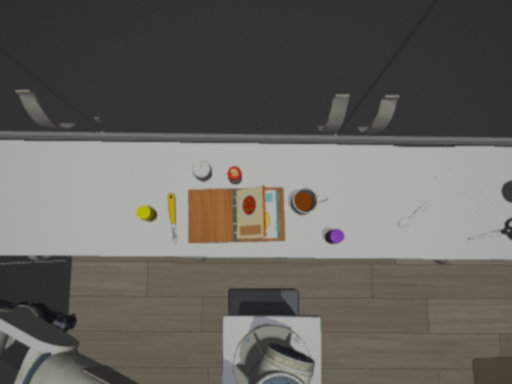

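```bash
python3 - <<'E'
from h import *
z=np.load('top0.npz'); im=z['im'];c=dict(vfov=z['vfov'],cx=z['cx'],cy=z['cy'],cam_to_world=z['cam_to_world'])
P=cloud(c,z['d'])
cr=im[150:260,130:350]; cv2.imwrite('pics/topc.png',cv2.resize(cr,None,fx=3.6,fy=3.6,interpolation=cv2.INTER_CUBIC)[...,::-1])
for v,u in [(190,190),(240,190),(190,230),(240,230),(215,210),(190,283),(241,283),(215,240),(215,245),(215,250),(215,255),(215,260),(215,264),(215,268),(215,274),(215,281)]:
    print(v,u,P[v,u].round(1))
z=np.load('side0.npz'); im=z['im']
cr=im[95:285,165:315]; cv2.imwrite('pics/sidec.png',cv2.resize(cr,None,fx=3.1,fy=3.1,interpolation=cv2.INTER_CUBIC)[...,::-1])
E
```

```text
190 190 [559.8 276.7  11.9]
240 190 [392.9 271.4  14.9]
190 230 [561.1 142.4  14.7]
240 230 [394.3 139.6  13. ]
215 210 [476.  207.1  18.5]
190 283 [565.1 -36.5   2.7]
241 283 [393.2 -36.9   1.8]
215 240 [475.2 107.1  42.3]
215 245 [473.8  90.6  61.2]
215 250 [472.8  74.6  75.4]
215 255 [471.3  58.9  96.2]
215 260 [470.2  43.6 111.7]
215 264 [469.1  31.7 126.6]
215 268 [477.9  14.7  22. ]
215 274 [478.7  -5.6  15.9]
215 281 [479.2 -29.1  13.2]
```

View pics/topc.png

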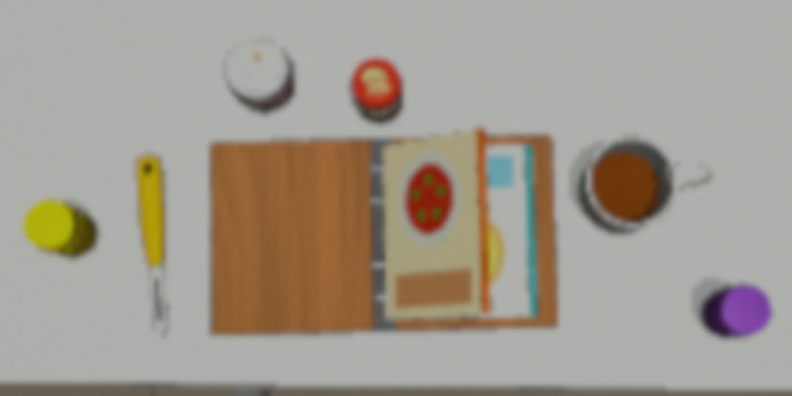

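View pics/sidec.png

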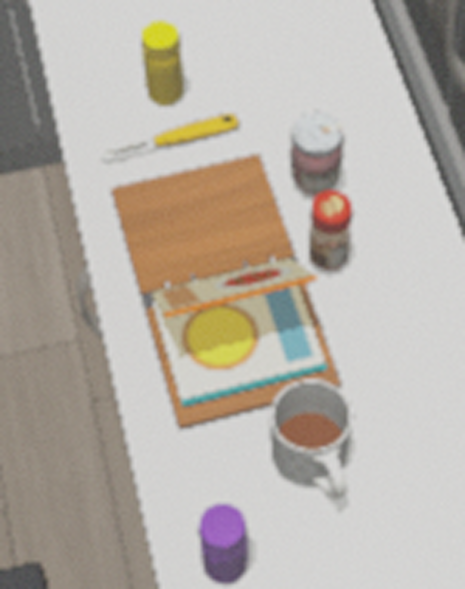

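View pics/wrist0.png

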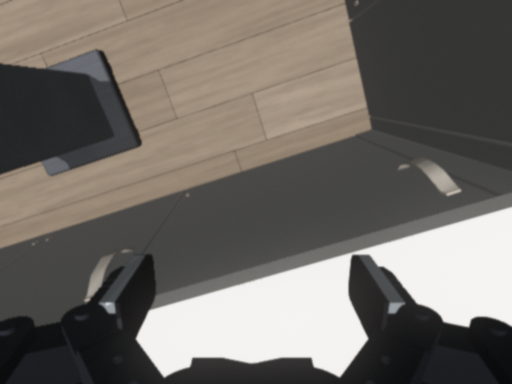

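```bash
python3 - <<'E'
from h import *
z=np.load('top0.npz'); im=z['im'];c=dict(vfov=z['vfov'],cx=z['cx'],cy=z['cy'],cam_to_world=z['cam_to_world'])
def onz(u,v,h):
    C=c['cam_to_world']; p=pt(c,1.0,u,v); o=C[:3,3]; d=p-o; return o+d*(h-o[2])/d[2]
q=lambda x,y:(130+x/3.6-.36,150+y/3.6-.36)
for n,x,y,h in [('LB far',211,142,12),('LB near',211,333,12),('RB near',557,327,12),('RB far',552,136,12),('spineL far',371,140,12),('spineL near',372,331,12),('jam',259,72,99),('spice',377,84,106),('mug',628,185,91),('mughandle',710,175,60),('mugleft',575,185,91),('teal n',535,316,18),('teal f',529,147,18)]:
    print(n,onz(*q(x,y),h).round(1))
P=cloud(c,z['d'])
S=P[192:234,240:262].reshape(-1,3)
A=np.c_[S[:,:2],np.ones(len(S))]
for i in range(5):
    k=np.linalg.lstsq(A,S[:,2],rcond=None)[0]; r_=S[:,2]-A@k; m=abs(r_)<12; A=A[m];S=S[m]
print('plane',k,len(S),np.std(r_), 'angle',np.arctan(-k[1]))
Z=np.load('side0.npz'); im2=Z['im']
c2=dict(vfov=Z['vfov'],cx=Z['cx'],cy=Z['cy'],cam_to_world=Z['cam_to_world'])
# orange edge depth in both
for im_,d_,c_,n in [(im,z['d'],c,'top'),(im2,Z['d'],c2,'side')]:
    H=cv2.cvtColor(im_,cv2.COLOR_RGB2HSV); Q=cloud(c_,d_)
    m=(H[...,0]>5)&(H[...,0]<16)&(H[...,1]>190)&(H[...,2]>150)&(Q[...,2]>70)&(Q[...,2]<170)
    v,u=np.nonzero(m); print(n,len(u),np.c_[u,v,Q[m]].round(0)[::max(1,len(u)//14)])
E
```

```text
LB far [562.9 282.6  12. ]
LB near [385.8 277.3  12. ]
RB near [394.7 -40.6  12. ]
RB far [572.5 -35.7  12. ]
spineL far [566.6 133.6  12. ]
spineL near [389.2 129.7  12. ]
jam [613.4 230.   99. ]
spice [602.8 125.6 106. ]
mug [518.  -96.5  91. ]
mughandle [ 531.6 -174.8   60. ]
mugleft [517.4 -49.7  91. ]
teal n [404.4 -19.9  18. ]
teal f [561.  -13.8  18. ]
plane [-7.34375204e-02 -1.05857310e+00  1.94556997e+02] 233 2.764522519219171 angle 0.8138437432983318
top 26 [[237. 169. 617. 118. 101.]
 [238. 171. 610. 114. 102.]
 [238. 172. 606. 114. 105.]
 [230. 173. 601. 139. 113.]
 [231. 175. 597. 136. 103.]
 [237. 176. 592. 117. 110.]
 [263. 188. 553.  35. 125.]
 [263. 189. 550.  35. 127.]
 [264. 189. 550.  32. 127.]
 [263. 193. 538.  35. 123.]
 [264. 211. 481.  32. 127.]
 [264. 212. 478.  32. 126.]
 [264. 213. 475.  32. 126.]
 [264. 219. 457.  32. 123.]
 [264. 220. 454.  32. 128.]
 [264. 221. 451.  31. 122.]
 [264. 222. 448.  31. 122.]
 [264. 223. 445.  31. 124.]
 [264. 224. 442.  31. 124.]
 [264. 225. 439.  31. 124.]
 [264. 226. 436.  31. 123.]
 [264. 227. 432.  32. 129.]
 [265. 227. 432.  28. 125.]
 [264. 228. 429.  31. 123.]
 [264. 229. 426.  31. 129.]
 [264. 230. 423.  32. 131.]]
side 0 []
```

```bash
python3 - <<'E'
from h import *
Z=np.load('side0.npz');C=np.linalg.inv(Z['cam_to_world']);f=192/np.tan(np.radians(float(Z['vfov'])/2))
for p in [(553,35,125),(475,31,125),(405,29,125),(479,121,18),(563,282,12),(395,-41,12)]:
    q=C@np.r_[p,1]; u,v=f*q[0]/q[2]+Z['cx'],f*q[1]/q[2]+Z['cy']; print(p,'crop px',((u-165+.5)*3.1).round(),((v-95+.5)*3.1).round())
E
```

```text
(553, 35, 125) crop px 309.0 276.0
(475, 31, 125) crop px 235.0 295.0
(405, 29, 125) crop px 168.0 312.0
(479, 121, 18) crop px 222.0 277.0
(563, 282, 12) crop px 260.0 152.0
(395, -41, 12) crop px 179.0 424.0
```

Request:
play_rows(
  rows=[
    [255,[-2.25,-2.44,0],[0,0,0.0615]],
    [255,[-4.5,-4.88,0],[0,0,0.123]],
    [255,[-6.75,-7.32,0],[0,0,0.1845]],
    [255,[-9.0,-9.76,0],[0,0,0.246]],
    [255,[-11.25,-12.2,0],[0,0,0.3075]],
    [255,[-13.5,-14.64,0],[0,0,0.369]],
    [255,[-15.75,-17.08,0],[0,0,0.4305]],
    [255,[-18.0,-19.52,0],[0,0,0.492]],
    [255,[-20.25,-21.96,0],[0,0,0.5535]],
    [255,[-22.5,-24.4,0],[0,0,0.615]],
  ],
)

```text
clock: 0.98
eef_pos: [331.8, 291.4, 231.2]
tcp_rot: [3.142, 0.0, 2.21]
contact_force: [1.2, 0.7, 0.1]
opening: 0.002
```

Request:
play_rows(
  rows=[
    [255,[-3.24,-0.7,0],[0,0,0.0614]],
    [255,[-6.48,-1.4,0],[0,0,0.1228]],
    [255,[-9.72,-2.1,0],[0,0,0.1842]],
    [255,[-12.96,-2.8,0],[0,0,0.2456]],
    [255,[-16.2,-3.5,0],[0,0,0.307]],
    [255,[-19.44,-4.2,0],[0,0,0.3684]],
    [255,[-22.68,-4.9,0],[0,0,0.43]],
    [255,[-25.92,-5.6,0],[0,0,0.491]],
    [255,[-29.16,-6.3,0],[0,0,0.5525]],
    [255,[-32.4,-7.0,0],[0,0,0.614]],
    [255,[-32.4,-7.0,0],[0,0,0.614]],
  ],
)

```text
clock: 1.9
eef_pos: [471.7, -12.7, 231.4]
tcp_rot: [3.14, 0.002, 1.592]
contact_force: [0.1, -0.9, 0.1]
opening: -0.0
```

```bash
python3 - <<'E'
from h import *
print(readout.sense()['eef_pos'],readout.sense()['tcp_rot'])
for n in ["side","wrist"]:
    im,d=grab_frame(n)
    if n=='side': im=cv2.resize(im[95:285,165:315],None,fx=3.1,fy=3.1)
    cv2.imwrite(f'pics/{n}1.png',im[...,::-1])
E
```

```text
[471.68707339 -12.6676127  231.44445513] [3.13994092e+00 1.76843565e-03 1.59232207e+00]
```

View pics/side1.png

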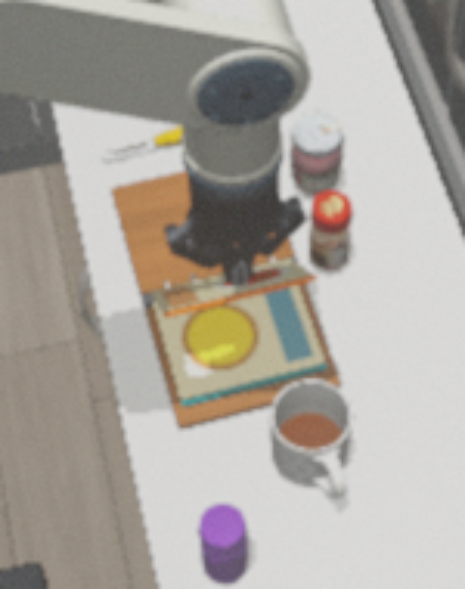

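View pics/wrist1.png

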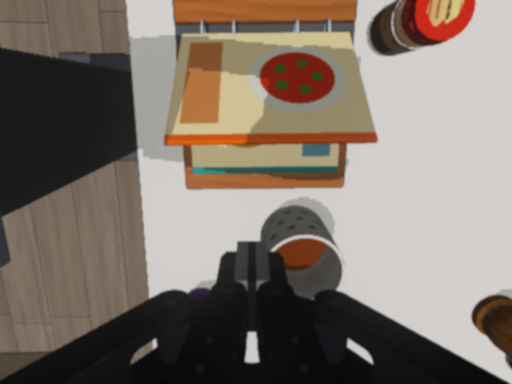

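Request:
play_rows(
  rows=[
    [255,[0,0,2],[0,0,0]],
    [255,[0,0,4.5],[0,0,0]],
    [255,[0,0,7],[0,0,0]],
    [255,[0,0,9.5],[0,0,0]],
    [255,[0,0,11.5],[0,0,0]],
    [255,[0,0,12.6],[0,0,0]],
    [255,[0,0,12.6],[0,0,0]],
    [255,[0,0,12.6],[0,0,0]],
  ],
)

```text
clock: 2.67
eef_pos: [468.8, -7.5, 105.1]
tcp_rot: [-3.14, -0.0, 1.6]
contact_force: [-0.0, -0.9, 0.0]
opening: -0.002
```

```bash
python3 - <<'E'
from h import *
im,d=grab_frame('wrist'); cv2.imwrite('pics/wrist2.png',im[...,::-1])
E
```

```text
(no output)
```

View pics/wrist2.png

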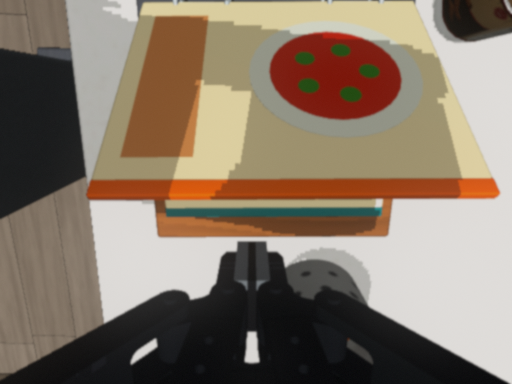

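Request:
play_rows(
  rows=[
    [255,[0.8,0,-0.05],[0,0,0]],
    [255,[1.6,0,-0.1],[0,0,0]],
    [255,[2.4,0,-0.2],[0,0,0]],
    [255,[3.1,0,-0.3],[0,0,0]],
    [255,[3.7,0,-0.4],[0,0,0]],
    [255,[4.3,0,-0.5],[0,0,0]],
    [255,[4.9,0,-0.6],[0,0,0]],
    [255,[5.5,0,-0.7],[0,0,0]],
    [255,[6.1,0,-0.8],[0,0,0]],
    [255,[6.7,0,-0.9],[0,0,0]],
    [255,[6.7,0,-0.9],[0,0,0]],
  ],
)

```text
clock: 3.63
eef_pos: [467.6, 59.6, 114.3]
tcp_rot: [-3.141, -0.0, 1.599]
contact_force: [-0.5, -0.1, -0.1]
opening: 0.002
```

```bash
python3 - <<'E'
from h import *
im,d=grab_frame('wrist'); cv2.imwrite('pics/wrist3.png',im[...,::-1])
im,d=grab_frame('side');im=cv2.resize(im[95:285,165:315],None,fx=3.1,fy=3.1); cv2.imwrite('pics/side3.png',im[...,::-1])
E
```

```text
(no output)
```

View pics/wrist3.png

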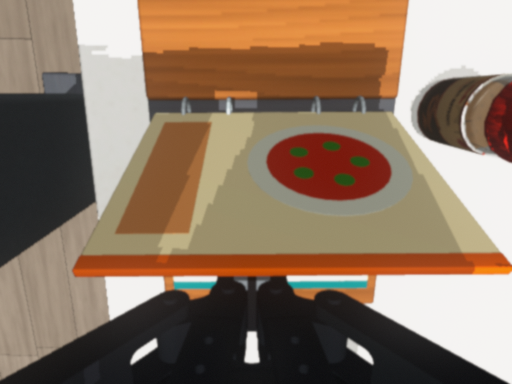

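View pics/side3.png

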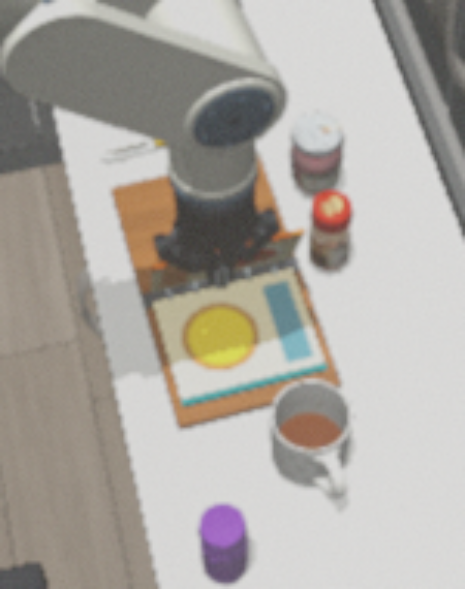

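Request:
play_rows(
  rows=[
    [255,[0.7,0,-0.1],[0,0,0]],
    [255,[1.4,0,-0.2],[0,0,0]],
    [255,[2.1,0,-0.3],[0,0,0]],
    [255,[2.8,0,-0.4],[0,0,0]],
    [255,[3.5,0,-0.5],[0,0,0]],
    [255,[4.2,0,-0.55],[0,0,0]],
    [255,[4.9,0,-0.6],[0,0,0]],
    [255,[5.5,0,-0.6],[0,0,0]],
    [255,[6.1,0,-0.6],[0,0,0]],
    [255,[6.7,0,-0.5],[0,0,0]],
    [255,[7.3,0,-0.4],[0,0,0]],
    [255,[7.3,0,-0.4],[0,0,0]],
  ],
)

```text
clock: 4.73
eef_pos: [465.6, 132.5, 118.1]
tcp_rot: [3.142, -0.0, 1.599]
contact_force: [-0.9, -0.0, -0.4]
opening: -0.004
```

```bash
python3 - <<'E'
from h import *
im,d=grab_frame('wrist'); cv2.imwrite('pics/wrist4.png',im[...,::-1])
im,d=grab_frame('side');im=cv2.resize(im[95:285,165:315],None,fx=3.1,fy=3.1); cv2.imwrite('pics/side4.png',im[...,::-1])
E
```

```text
(no output)
```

View pics/wrist4.png

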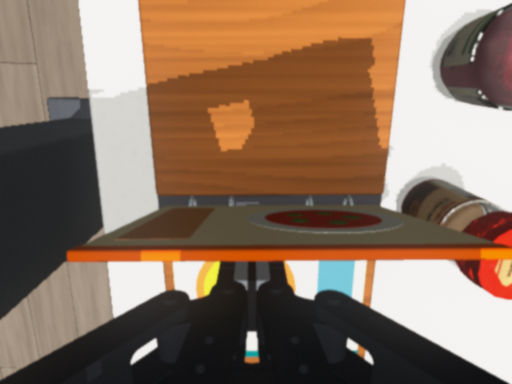

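View pics/side4.png

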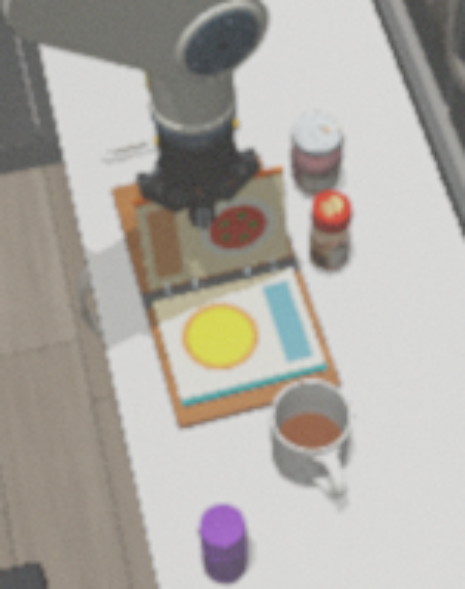

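Request:
play_rows(
  rows=[
    [255,[0.73,0,0.21],[0,0,0]],
    [255,[1.41,0,0.46],[0,0,0]],
    [255,[2.07,0,0.75],[0,0,0]],
    [255,[2.7,0,1.09],[0,0,0]],
    [255,[3.31,0,1.47],[0,0,0]],
    [255,[3.89,0,1.89],[0,0,0]],
    [255,[4.44,0,2.36],[0,0,0]],
    [255,[4.96,0,2.86],[0,0,0]],
    [255,[5.44,0,3.39],[0,0,0]],
    [255,[5.88,0,3.96],[0,0,0]],
    [255,[6.28,0,4.55],[0,0,0]],
    [255,[6.64,0,5.17],[0,0,0]],
  ],
)

```text
clock: 5.83
eef_pos: [463.7, 198.3, 65.9]
tcp_rot: [-3.142, -0.0, 1.599]
contact_force: [0.1, 0.5, 0.8]
opening: 0.001
```

```bash
python3 - <<'E'
from h import *
im,d=grab_frame('wrist'); cv2.imwrite('pics/wrist5.png',im[...,::-1])
im,d=grab_frame('side');im=cv2.resize(im[95:285,165:315],None,fx=3.1,fy=3.1); cv2.imwrite('pics/side5.png',im[...,::-1])
E
```

```text
(no output)
```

View pics/wrist5.png

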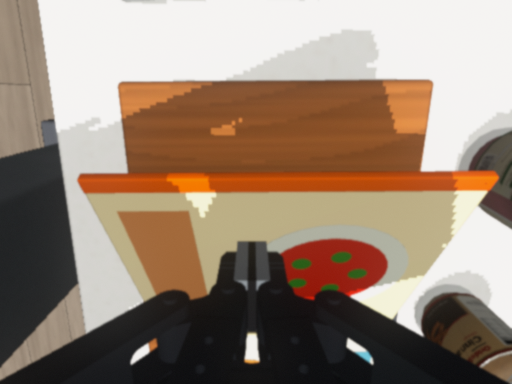

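View pics/side5.png

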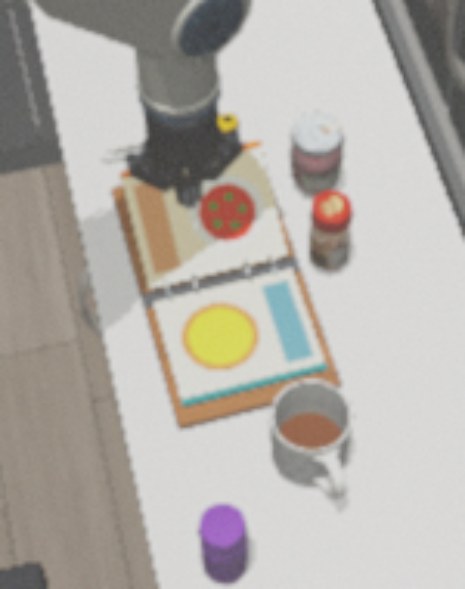

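Request:
play_rows(
  rows=[
    [255,[0.38,0,0.6],[0,0,0]],
    [255,[0.65,0,1.27],[0,0,0]],
    [255,[0.87,0,1.95],[0,0,0]],
    [255,[1.04,0,2.65],[0,0,0]],
    [255,[1.17,0,3.3],[0,0,0]],
    [255,[1.24,0,3.9],[0,0,0]],
    [255,[1.25,0,4.4],[0,0,0]],
    [255,[1.25,0,4.7],[0,0,0]],
    [255,[1.25,0,4.85],[0,0,0]],
    [255,[1.25,0,4.85],[0,0,0]],
  ],
)

```text
clock: 6.77
eef_pos: [463.2, 210.1, 17.7]
tcp_rot: [-3.141, 0.0, 1.599]
contact_force: [-0.4, 0.7, 0.7]
opening: 0.001
```

Request:
play_rows(
  rows=[
    [255,[0,0,0.05],[0,0,0]],
    [255,[0,0,0.1],[0,0,0]],
    [255,[0,0,0.15],[0,0,0]],
    [255,[0,0,0.15],[0,0,0]],
  ],
)

```text
clock: 7.1
eef_pos: [463.5, 210.3, 16.7]
tcp_rot: [3.141, -0.0, 1.599]
contact_force: [-0.2, -0.2, 0.5]
opening: 0.001
```

Request:
play_rows(
  rows=[
    [255,[0,0,0.05],[0,0,0]],
    [255,[0,0,0.1],[0,0,0]],
    [255,[0,0,0.1],[0,0,0]],
  ],
)

```text
clock: 7.35
eef_pos: [463.6, 210.4, 16.4]
tcp_rot: [3.141, -0.0, 1.599]
contact_force: [-2.5, -1.6, 12.6]
opening: -0.002
```

Request:
play_rows(
  rows=[
    [255,[0,0,-0.5],[0,0,0]],
    [255,[0,0,-2],[0,0,0]],
    [255,[0,0,-5],[0,0,0]],
    [255,[0,0,-8],[0,0,0]],
    [255,[0,0,-11.5],[0,0,0]],
    [255,[0,0,-15],[0,0,0]],
    [255,[0,0,-18],[0,0,0]],
    [255,[0,0,-20],[0,0,0]],
    [255,[0,0,-20],[0,0,0]],
    [255,[0,0,-20],[0,0,0]],
  ],
)

```text
clock: 8.18
eef_pos: [464.0, 210.6, 216.8]
tcp_rot: [3.139, -0.001, 1.599]
contact_force: [0.6, -0.2, -0.5]
opening: -0.001
```

```bash
python3 - <<'E'
from h import *
s=readout.sense();print(s['eef_pos'],s['contact_force'])
c=calibration('wrist');im,d=grab_frame('wrist'); cv2.imwrite('pics/wrist6.png',im[...,::-1]); np.savez('wrist6.npz',im=im,d=d,**c)
P=cloud(c,d)
H=cv2.cvtColor(im,cv2.COLOR_RGB2HSV)
m=(H[...,0]>3)&(H[...,0]<16)&(H[...,1]>220)&(P[...,1]>245)&(P[...,1]<270)&(P[...,2]<60)
v,u=np.nonzero(m); print('orange',len(u),np.median(P[m],0) if len(u) else'')
for y in range(130,275,15):
    k=(abs(P[...,1]-y)<3)&(abs(P[...,0]-530)<12)&(P[...,2]<80); print(y,k.sum(),np.median(P[k][:,2]).round(1) if k.any() else '')
im,d=grab_frame('side');im=cv2.resize(im[95:285,165:315],None,fx=3.1,fy=3.1); cv2.imwrite('pics/side6.png',im[...,::-1])
E
```

```text
[464.04310915 210.63458115 216.80678822] [ 0.59862666 -0.20097564 -0.54144996]
orange 55 [504.65182395 258.36733422  16.99871465]
130 74 16.9
145 111 16.7
160 107 16.9
175 113 17.2
190 118 17.3
205 124 17.0
220 123 17.0
235 130 16.9
250 137 16.7
265 155 12.3
```

View pics/wrist6.png

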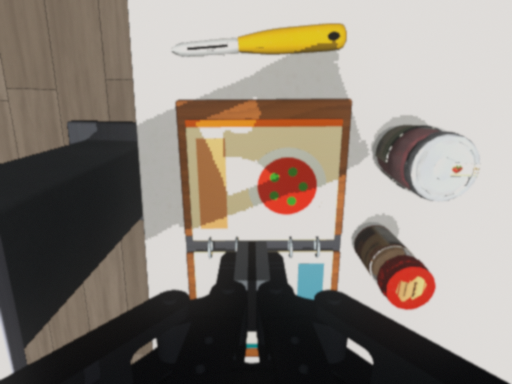

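View pics/side6.png

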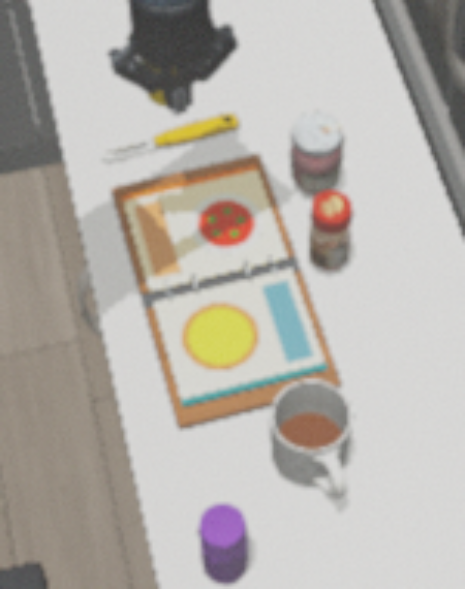

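The leaf is flat on the left board: its face reads about 17 mm all the way across, and the orange edge is at wrist pixel (265,123). The teal-edged leaf is still on the right board, and the jars, mug and peeler are where they were. The arm is clear.

```bash
python3 -c "
from rig import r; print(r.sign_off())"
```

```text
the job is handed in; nothing more can be done
None
```

The orange-edged leaf now lies flat on the left board, and I handed the job in at about 8.3 s on the robot's clock. I turned it with the closed fingertips pointing down. They pushed its free edge up from about 0.87 rad to upright, then followed its face round and down at moderate speed. It was neither pinched nor flung.

- **Turned leaf:** I pressed it down until the wrist force rose to about 13 N, with the fingertips at 16.4 mm. After the arm lifted away, depth readings put its face at about 17 mm from spine to edge, against the 16.5 mm given.
- **Teal-edged leaf:** in the last side view it is still lying on the right board. I checked this by eye and did not measure its angle.
- **Jars, mug and peeler:** they look unmoved in the last side view compared with the first, also by eye.
- **Robot:** at the end it stood about 200 mm above the stand, touching nothing.

None of the checks failed or disagreed.

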